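Hold the drawer pull hole-up for the adhesive

ROBOT

A 7-joint arm with a two-finger parallel gripper is mounted at the origin on the work surface. World frame = base frame: x ahead of the robot, y to its left, z up, the work surface at z = 0. Lengths are in m, angles in rad, forces in N, time in s.
With the tool pointing down it reaches from about 0.425 to 0.925 m from the base axis. Payload 6.8 kg.
Tool frame: the origin (TCP) lies on the front face of the gripper's body, between the roots of the fingers; the fingertips stand 73 mm ahead of it and the grasp point (between the pads) lies r.pinch_z ahead of it (r.pinch_z is the distance from the TCP to the grasp point, in m); z points along the fingers, y is the direction in which the jaws open and shut (so a half turn about z gives the same grasp; the last joint's range is limited). The gripper opens to 85 mm and grips with 20 to 120 N. Pads are 22 mm wide; open, the fingers measure 114 mm over their backs; the gripper's body (76 mm by 85 mm) begins 54 mm behind the grasp point. The pads swing forward as they close: fully open they stand 13 mm farther back than shut.
Start: joints at [-1.412, 0.477, 0.022, 1.555, -0.011, 1.109, -0.083], TCP at [0.178, 0.651, 0.304] pointing down, gripper open.
Joint ranges: [-2.96, 2.96], [-0.34, 2.1], [-1.41, 1.46], [0.24, 2.44], [-1.37, 4.51], [0.17, 1.92], [-2.96, 2.96]. Speed limits (rad/s): [2.39, 2.39, 3.14, 3.14, 3.14, 3.14, 3.14].

INTERFACE

Orientations are given as a rotation vector (axis times angle).
In Python, from bench import readout, grab_frame, r, search_frame, masks_of, tip_of gives the robot as it stands.
- The arm moves only by the tool step_arm, never from a script. Its argument "commands" is a list of rows, each a list of 7 numbers: the shift along the tool's x, y, z as a fraction of full scale, then the turn, a rotation vector about the tool's x, y, z as a fraction of full scale, then the gripper's target within -1 to 1 (shut at 1, half-way at 0, fully open at -1). In form: [[tx, ty, tz, ax, ay, az, hand], ...]. A call has exactly 10 rows; each row is the pose to reach, as a shift and turn from the pose measured when the call began, along the tool's axes at that moment, turning the shorter way round; what a row does not reach only later rows make up. Full scale, the value 1, is 500 mm for a shift and 360 degrees for a turn. A row lasts 1/8 s, in which the tool goes at most 62.5 mm and 10.7 degrees, less where a joint would pass 70% of its speed; a pose out of reach is approached as far as the arm can. A call with a number of a shift or a turn outside -1 to 1 is refused whole. A call with a gripper value outside its range is refused whole. The fingers move at their own pace and stop on an object; "newtons" is the grip in N (left out, the last holds). Time passes only in rows, so rows that repeat a pose let the fingers close, or fill a call up. It gives the time, the measured TCP pose, the force and the opening at its end, in the units of the state.
- readout.get_obs(): the state, without advancing time (a new reading comes with each control period).
- grab_frame(name): name is "side" or "top" or "wrist"; returns a dict with "img" (480x640x3 uint8, red, green, blue), "K" (3x3 intrinsics, pixels), "world_to_cam" (4x4, takes a point from world to camera coordinates). Camera axes: x right, y down, z forward; pixel columns grow to the right and rows downward; lengths in m; the calibration is good to about 2 mm. The wrist camera is an equidistant fisheye: a pixel r from the principal point sees the ray r / f radians off the axis. A picture is of the moment at which its call begins. There is no depth.
- r.hand_in(): hands the job in, once; it reports no verdict.
Trained networks look in a picture, given as the dict that the camera call returned (one of the last four; its "shot" number tells which), for a name from the list of things; names that differ only in an ending like _2 or _b are one class to them, and where a whole thing is asked for, a point or a joint stands for the part that bears it (a point fixed in the world has none). Each returns a list of dicts, best first, with "p" (0 to 1); they miss things now and then, are a little off and sometimes report something else, mostly with a low value. They report only what shows in the picture. A call takes as long as a camera call. They do not tell look-alikes from the thing itself.
- search_frame(thing, picture): "extent" ([centre column, centre row, width, height] in pixels, round what is visible of it).
- masks_of(thing, picture): "pixels" (480x640 bool, what is visible of it) and "extent" ([centre column, centre row, width, height] in pixels, round what is visible of it).
- tip_of(thing, picture): "point" ([column, row] in pixels: a listed point, or the origin of a listed thing).
The state is a dict: "clock": time; "joints": joint angles; "qvel": joint speeds; "tau": joint torques, N m; "tcp_pos": TCP position; "orientation": TCP orientation; "contact_force": force on the tool from outside, world axes, zero at the start; "moment": the same for the moment, N m; "grip_width": finger opening in m.
Only numpy, scipy, OpenCV 4.12 (cv2) and the standard library are available. Lean on these libraries where they do the work, as an engineer would, in place of code of your own. Each camera call takes 0.05 s, during which the arm holds its last target. There are 200 camera calls.

TASK

Get ready to glue the brass spindle into the drawer pull: first take the spindle off its rest, lower it (do not drop it) into the holder cup and leave it standing there on the cup's floor. Then take the aluminium drawer pull off its stand, find which end has the blind hole and hold it with the hole facing straight up, still, about a hand's width above the middle of the drip tray, and finish while holding it there. Neither of them may touch the glass or the tray on the way, and leave the dispenser, wrench, stopper and catch where they are.

Things in the scene. Friction and masses are not known exactly. Their poses are not given: they have to be found in the camera images.
- spindle_mid (a point): centre (mid-length, on the axis) of the loose brass spindle, a plain round rod 160 mm long and 14 mm thick, about 120 g; its x axis runs along the rod; both ends are alike, either may be up. It starts lying level, axis 62 mm above the bench, in the notches of the blue rest
- rest: fixed blue spindle rest, origin under its centre on the bench: base plate 150 x 50 x 8 mm along its x axis (the spindle lies along x), two notched posts, each 10 mm long and 34 mm wide, standing 62 mm either side of the centre along x, 64 mm high; between the posts there are about 54 mm of free height under the spindle's axis
- cup: fixed orange holder cup, origin at the centre of its underside on the bench, z up: round, open on top, outer diameter 36 mm, inner diameter 28 mm, rim 80 mm high, inner floor 5 mm above the bench; dark foot disc of 68 mm diameter, 5 mm high. A spindle standing in it has its centre about 85 mm above the bench and may lean a little
- pull_mid (a point): centre of the loose aluminium drawer pull, a square bar 30 x 30 mm, 72 mm long, about 150 g. One end is plain; the other has the blind hole, 16 mm wide and 40 mm deep. Its x axis runs along the bar and points out of the end with the hole; a narrow black band goes round the bar 8 to 11 mm from the hole end. It starts lying level on its stand, centre 65 mm above the bench, and the hole may face left, right or away from the robot
- stand: fixed dark stand of the pull, origin under its centre on the bench: foot disc 72 mm in diameter and 8 mm high, and a narrow post 44 mm long (along the pull) and 18 mm wide, 50 mm high, so that fingers can reach below the pull's sides
- tray_mid (a point): middle of the inner floor, 4 mm above the bench, of the fixed grey drip tray, 90 x 120 mm, 12 mm high
- dispenser: bystander: round black push dispenser of washers, 52 mm in diameter, 68 mm high, loose; origin under its centre
- wrench: bystander: chrome adjustable wrench lying flat, 205 mm long along its x axis, 12 mm thick, jaw to +x, loose
- stopper: bystander: red hard silicone bottle stopper, 40 mm in diameter, 34 mm high, loose; origin under its centre
- catch: bystander: white nylon cabinet catch, 24 x 52 mm, 22 mm high, loose; origin under its centre
There are look-alikes about, which are no part of the job. There is more than one size of the part that bears spindle_mid; the job needs the middle-sized.

How it is judged:
On the way, in this order (a step that is already met when the one before it is completed fails the run):
1. the spindle's foot is lowered into the cup, still gripped, its foot at most 30 mm above the cup's floor (z of spindle_mid in the frame of cup below 0.115 m and horizontal distance between spindle_mid and cup below 0.025 m and angle between the x axis of spindle_mid and the z axis of cup, either way round below 0.35 rad and contact force between spindle and the fingers above 0.5 N), for 0.05 s.
2. the spindle stands in the cup on its floor, let go (z of spindle_mid in the frame of cup below 0.093 m and horizontal distance between spindle_mid and cup below 0.014 m and angle between the x axis of spindle_mid and the z axis of cup, either way round below 0.25 rad and contact force between spindle and the fingers below 0.1 N), for 0.2 s.
3. the pull is held hole-up above the tray (angle between pull_mid's own x axis and vertical below 0.26 rad and horizontal distance between pull_mid and tray_mid below 0.045 m and z of pull_mid in the frame of tray_mid between 0.07 and 0.25 m and contact force between pull and the fingers above 1 N and linear speed of pull below 0.03 m/s and angular speed of pull below 0.2 rad/s and contact force between pull and tray below 0.1 N and contact force between pull and stand below 0.1 N and contact force between pull and cup below 0.1 N and contact force between pull and rest below 0.1 N and contact force between pull and spindle below 0.1 N), for 0.2 s.
At the end, for the whole second after the job is handed in: Spindle on the cup floor, let go: centre under 93 mm high, within 14 mm of the cup axis, lean under 0.25 rad. Pull still, held by the gripper alone, hole up within 0.26 rad, centre within 45 mm sideways of the tray middle and 70 to 250 mm above its floor (all of step 2 and all of step 3); the arm keeps its last pose, push and grip.
It fails at once if the dispenser, wrench, stopper or catch is shifted by more than 20 mm (distance of any of dispenser, wrench, stopper, catch from where it was at the start of the episode above 0.02 m).
It fails at once if the spindle touches the glass or the tray (contact force between spindle and table above 0.3 N or contact force between spindle and tray above 0.3 N).
It fails at once if the pull touches the glass or the tray (contact force between pull and table above 0.3 N or contact force between pull and tray above 0.3 N).
It also fails if it takes over 54 s, if anything falls off the work surface, if the arm or the gripper's body presses on something with over 40 N, if the wrist force passes 120 N, or if a joint passes its speed limit or range.

## Working session

There is one attempt and no reset: what is moved stays moved. The work goes in short steps, Python scripts to look and compute and a tool call to move; the robot and the scene stay as the last step left them, time stands still between calls to the robot, and variables do not carry over. Pictures are saved under pics/ and viewed, about 8 in all and at most 12, crops included, and the job is handed in when it is done.

Besides the shell and the picture viewer there is one more tool, called after ">>>" in YAML: its name, and indented under it one key for each argument. step_arm: Moves the arm, as the interface text tells. Its arguments: {"type":"object","properties":{"commands":{"type":"array"},"newtons":{"type":"number"}},"required":["commands"]}

```bash
ls; mkdir -p pics; cat > h.py <<'E'
import numpy as np, cv2
from bench import readout, grab_frame, r, search_frame, masks_of, tip_of
from scipy.spatial.transform import Rotation as R
def ray(f,px):
    K=f["K"];W=np.array(f["world_to_cam"]);u=(px[0]-K[0][2])/K[0][0];v=(px[1]-K[1][2])/K[1][1]
    d=np.array([u,v,1.]);
    if f.get("_w"):
        t=np.hypot(u,v);d=np.array([np.sin(t)*u/max(t,1e-9),np.sin(t)*v/max(t,1e-9),np.cos(t)])
    Rm=W[:3,:3];return -Rm.T@W[:3,3],Rm.T@d
def at_z(f,px,z):
    o,d=ray(f,px);return o+d*(z-o[2])/d[2]
def grab(n):
    f=grab_frame(n);f["_w"]=n=="wrist";return f
def proj(f,p):
    W=np.array(f["world_to_cam"]);c=W[:3,:3]@np.array(p)+W[:3,3];K=f["K"]
    if f.get("_w"):
        t=np.arctan2(np.hypot(c[0],c[1]),c[2]);h=max(np.hypot(c[0],c[1]),1e-9);x,y=t*c[0]/h,t*c[1]/h
    else:x,y=c[0]/c[2],c[1]/c[2]
    return np.array([K[0][0]*x+K[0][2],K[1][1]*y+K[1][2]])
def save(f,name): cv2.imwrite("pics/"+name,f["img"][:,:,::-1])
def go(pos,ori):
    "fractions for target TCP pos, R"
    o=readout.get_obs();R0=R.from_rotvec(o["orientation"])
    print("shift",np.round(R0.inv().apply(np.array(pos)-o["tcp_pos"])/.5,4),"turn",np.round((R0.inv()*ori).as_rotvec()/(2*np.pi),4))
E
python3 - <<'E'
from h import *
o=readout.get_obs();print(o,r.pinch_z)
for n in("top","side"):
    f=grab(n);save(f,n+"1.png")
    print(n,np.round(ray(f,(320,240)),3))
    hs=dict(spindle_mid=.062,rest=0,cup=0,pull_mid=.065,stand=0,tray_mid=.004,dispenser=0,wrench=0,stopper=0,catch=0)
    for t,z in hs.items():
        for d in tip_of(t,f)[:4]: print(t,np.round(d["p"],2),np.round(d["point"]),np.round(at_z(f,d["point"],z)[:2],3))
E
```

```text
pics
{'clock': 0.0, 'joints': array([-1.41209929,  0.47779924,  0.02231693,  1.55645333, -0.01150922,
        1.10929375, -0.08312664]), 'qvel': array([-2.08116579e-03, -8.79864243e-04, -1.04241808e-03,  1.22618067e-03,
       -1.35580596e-03,  1.40820186e-03,  7.21157853e-05]), 'tau': array([ 2.31746035e-04, -5.96459627e+01,  1.60786137e+00, -2.81205279e+01,
        1.24062863e-02,  9.34906479e-03,  2.99919475e-05]), 'tcp_pos': array([0.17782766, 0.65067726, 0.30292493]), 'orientation': array([-4.17807740e-01, -3.11355744e+00,  2.86129580e-03]), 'contact_force': array([-0.50337547,  0.46740866, -1.22009799]), 'moment': array([ 0.00069534, -0.01613146,  0.02142248]), 'grip_width': 0.08549100238610684} 0.0539
top [[ 0.333  0.008  0.987]
 [ 0.202 -0.024 -0.979]]
spindle_mid 0.89 [201. 263.] [0.474 0.231]
spindle_mid 0.61 [145. 274.] [0.449 0.342]
rest 0.89 [210. 267.] [0.473 0.226]
cup 0.61 [281. 212.] [0.602 0.072]
pull_mid 0.63 [443. 249.] [ 0.509 -0.271]
stand 0.56 [429. 250.] [ 0.516 -0.259]
stand 0.5 [352. 171.] [ 0.699 -0.088]
tray_mid 0.64 [321. 260.] [ 0.491 -0.018]
dispenser 0.84 [350. 171.] [ 0.7   -0.083]
wrench 0.83 [468. 173.] [ 0.7   -0.358]
stopper 0.86 [380. 316.] [ 0.372 -0.147]
stopper 0.68 [206. 266.] [0.475 0.233]
catch 0.61 [236. 160.] [0.722 0.18 ]
side [[ 0.347  0.91   0.658]
 [ 0.162 -0.832 -0.53 ]]
spindle_mid 0.96 [319. 311.] [0.48  0.227]
spindle_mid 0.7 [312. 385.] [0.455 0.409]
spindle_mid 0.7 [435. 402.] [0.261 0.402]
rest 0.83 [323. 336.] [0.47  0.232]
cup 0.94 [280. 283.] [0.602 0.081]
pull_mid 0.84 [342. 196.] [ 0.515 -0.266]
stand 0.83 [339. 212.] [ 0.524 -0.288]
stand 0.31 [338. 197.] [ 0.543 -0.384]
tray_mid 0.69 [338. 260.] [ 0.485 -0.036]
dispenser 0.91 [259. 241.] [ 0.704 -0.083]
wrench 0.57 [288. 199.] [ 0.693 -0.338]
stopper 0.74 [386. 243.] [ 0.375 -0.149]
catch 0.7 [212. 303.] [0.728 0.18 ]
catch 0.35 [263. 242.] [ 0.693 -0.082]
```

View pics/top1.png

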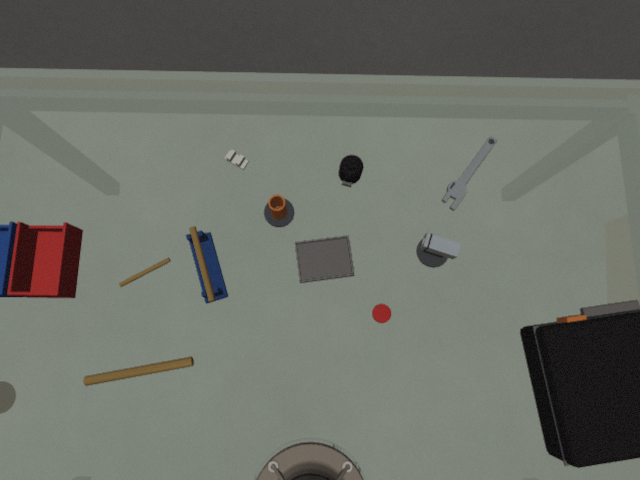

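View pics/side1.png

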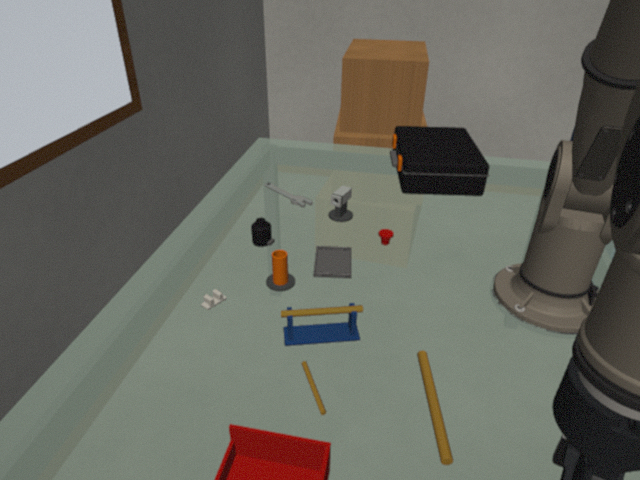

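Candidates for the spindle in the top view are the rod on the blue rest (201,263), a thin short rod on the glass (145,272) and a thick long rod on the glass (140,370). I choose the one on the rest and will check it, and the pull's hole end, in a close crop.

```bash
python3 - <<'E'
from h import *
F={}
for n in("top","side"):
    f=grab(n);F[n]=f
    for t,z in(("spindle_mid",.062),("pull_mid",.072)):
        m=masks_of(t,f)
        for d in m[:2]:
            ys,xs=np.nonzero(d["pixels"]);P=np.c_[xs,ys].astype(float);c=P.mean(0)
            u=np.linalg.svd(P-c,full_matrices=False)[2][0];s=(P-c)@u
            e=[c+u*np.percentile(s,q) for q in(.5,99.5)]
            E=[at_z(f,p,z)[:2] for p in e]
            print(n,t,round(d["p"],2),np.round(c),[np.round(x,3) for x in E],"len",np.round(np.linalg.norm(E[0]-E[1]),3),"az",np.round(np.degrees(np.arctan2(*(E[1]-E[0])[::-1])),1),"width px",round(len(P)/(s.max()-s.min()),1))
def tri(a,b):
    o1,d1=ray(F["top"],a);o2,d2=ray(F["side"],b);A=np.c_[d1,-d2];t=np.linalg.lstsq(A,o2-o1,rcond=None)[0]
    p,q=o1+d1*t[0],o2+d2*t[1];return np.round((p+q)/2,3),round(np.linalg.norm(p-q),4)
for t in("spindle_mid","pull_mid","cup","tray_mid"):
    print(t,tri(tip_of(t,F["top"])[0]["point"],tip_of(t,F["side"])[0]["point"]))
def crop(n,x,y,w,h,s): return cv2.resize(F[n]["img"][y:y+h,x:x+w],(w*s,h*s),interpolation=cv2.INTER_CUBIC)
a=np.hstack([crop("top",405,225,65,50,6),crop("side",305,170,65,50,6)])
b=np.hstack([crop("top",100,220,130,90,3),crop("side",270,250,130,90,3)])
cv2.imwrite("pics/crop1.png",np.vstack([a,b])[:,:,::-1])
E
```

```text
top spindle_mid 0.96 [202. 263.] [array([0.548, 0.254]), array([0.4  , 0.205])] len 0.156 az -161.9 width px 6.3
top spindle_mid 0.83 [143. 272.] [array([0.479, 0.3  ]), array([0.429, 0.389])] len 0.101 az 119.7 width px 4.3
side spindle_mid 0.63 [435. 410.] [array([0.284, 0.297]), array([0.244, 0.503])] len 0.21 az 100.8 width px 11.6
side spindle_mid 0.62 [320. 311.] [array([0.401, 0.204]), array([0.55 , 0.253])] len 0.156 az 18.2 width px 7.5
side pull_mid 0.72 [341. 196.] [array([ 0.497, -0.307]), array([ 0.531, -0.198])] len 0.114 az 72.6 width px 13.9
side pull_mid 0.39 [292. 197.] [array([ 0.74 , -0.275]), array([ 0.586, -0.178])] len 0.182 az 147.9 width px 6.3
spindle_mid (array([ 0.49 ,  0.267, -0.106]), np.float64(0.0105))
pull_mid (array([ 0.52 , -0.273,  0.056]), np.float64(0.0096))
cup (array([0.606, 0.076, 0.001]), np.float64(0.0058))
tray_mid (array([ 0.488, -0.017,  0.019]), np.float64(0.0082))
```

View pics/crop1.png

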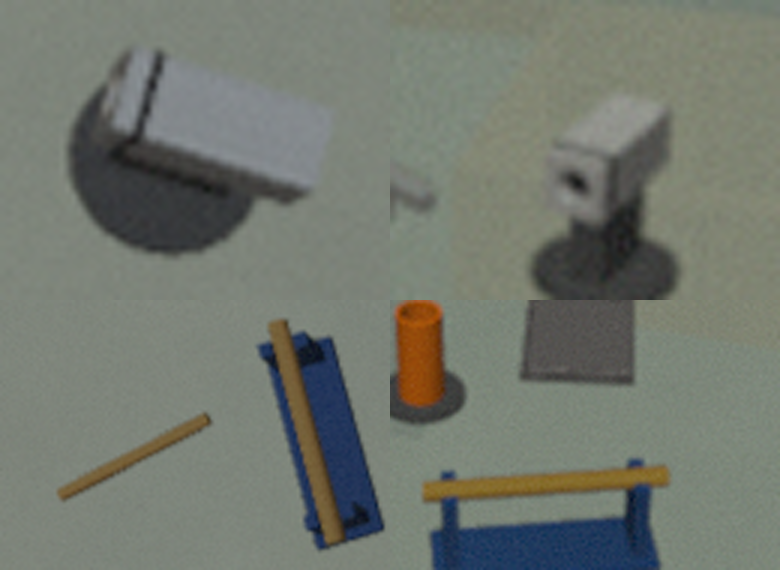

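The crop confirms the rod in the rest's notches as the middle-sized one (~156 mm long). The pull's hole is at its left (+y) end: the band shows at top px (430,241) and the hole at side px (336,200).

```bash
cat >> h.py <<'E'
def frame(y,z):
    z=np.array(z,float);z/=np.linalg.norm(z);y=np.array(y,float);y-=z*(y@z);y/=np.linalg.norm(y)
    return R.from_matrix(np.c_[np.cross(y,z),y,z])
E
python3 - <<'E'
from h import *
a=np.radians(18.1);c,s=np.cos(a),np.sin(a)
z=np.array([-.5*c,-.5*s,-.866]);ori=frame([-s,c,0],z)
g=np.array([.4745-.025*c,.2295-.025*s,.062])
go(g-z*(.054+.09),ori);go(g-z*.054,ori);print(readout.get_obs()["clock"])
E
```

```text
shift [-0.8729 -0.6054  0.2344] turn [ 0.0243  0.0809 -0.0906]
shift [-0.7978 -0.6549  0.3903] turn [ 0.0243  0.0809 -0.0906]
1.8
```

>>> step_arm:
  commands:
    - [-0.873,-0.605,0.234,0.024,0.081,-0.091,-1]
    - [-0.873,-0.605,0.234,0.024,0.081,-0.091,-1]
    - [-0.873,-0.605,0.234,0.024,0.081,-0.091,-1]
    - [-0.873,-0.605,0.234,0.024,0.081,-0.091,-1]
    - [-0.873,-0.605,0.234,0.024,0.081,-0.091,-1]
    - [-0.873,-0.605,0.234,0.024,0.081,-0.091,-1]
    - [-0.873,-0.605,0.234,0.024,0.081,-0.091,-1]
    - [-0.873,-0.605,0.234,0.024,0.081,-0.091,-1]
    - [-0.873,-0.605,0.234,0.024,0.081,-0.091,-1]
    - [-0.873,-0.605,0.234,0.024,0.081,-0.091,-1]
  newtons: 80

```text
clock: 3.05
tcp_pos: [0.522, 0.2391, 0.1859]
orientation: [0.404, -2.591, 0.111]
contact_force: [0.1, 0.3, 0.5]
grip_width: 0.0854
```

```bash
python3 - <<'E'
from h import *
o=readout.get_obs();print(np.round(o["joints"],3),o["tcp_pos"],np.round(R.from_rotvec(o["orientation"]).as_matrix(),3).tolist())
f=grab("wrist");save(f,"w1.png")
for d in masks_of("spindle_mid",f)[:2]:
    ys,xs=np.nonzero(d["pixels"]);P=np.c_[xs,ys].astype(float)
    Q=np.array([at_z(f,p,.062)[:2] for p in P]);c=Q.mean(0);u=np.linalg.svd(Q-c,full_matrices=False)[2][0];t=(Q-c)@u
    e=[c+u*np.percentile(t,q) for q in(.5,99.5)]
    print(d["p"],d["extent"],"mid",np.round(sum(e)/2,4),"ends",np.round(e,3).tolist(),"len",t.max()-t.min(),"az",np.degrees(np.arctan2(u[1],u[0])))
a=np.radians(18.1);c,s=np.cos(a),np.sin(a)
z=np.array([-.5*c,-.5*s,-.866]);ori=frame([-s,c,0],z)
g=np.array([.4745-.025*c,.2295-.025*s,.062]);go(g-z*.054,ori)
E
```

```text
[-0.49   0.671 -0.011  1.601 -0.088  1.386  1.419] [0.52200607 0.23909005 0.18586942] [[-0.825, -0.305, -0.476], [-0.263, 0.952, -0.154], [0.5, -0.002, -0.866]]
0.96 [493.7, 328.0, 128.8, 54.4] mid [0.469 0.336] ends [[0.446, 0.377], [0.492, 0.295]] len 0.09597553730713687 az -60.8731143622457
0.6 [332.4, 276.3, 26.5, 237.8] mid [0.4648 0.2239] ends [[0.396, 0.202], [0.534, 0.246]] len 0.14744407392743594 az 17.956332327888155
shift [ 0.0003 -0.0004  0.1803] turn [0.0003 0.     0.0003]
```

View pics/w1.png

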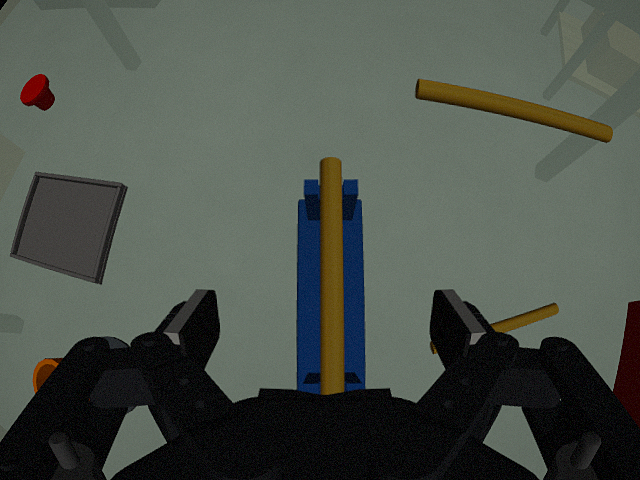

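The wrist view shows the rod (col 332) between the open fingers (cols 205 and 440), aligned with tool x. I'll descend and close.

>>> step_arm:
  commands:
    - [0,0,0.1,0,0,0,-1]
    - [0,0,0.16,0,0,0,-1]
    - [0,0,0.18,0,0,0,-1]
    - [0,0,0.18,0,0,0,-1]
    - [0,0,0.18,0,0,0,1]
    - [0,0,0.18,0,0,0,1]
    - [0,0,0.18,0,0,0,1]
    - [0,0,0.18,0,0,0,1]
    - [0,0,0.18,0,0,0,1]
    - [0,0,0.18,0,0,0,1]
  newtons: 80

```text
clock: 4.4
tcp_pos: [0.477, 0.2299, 0.1091]
orientation: [0.414, -2.59, 0.108]
contact_force: [1.6, -1.9, 5.4]
grip_width: 0.0115
```

```bash
cat > kin.py <<'E'
from h import *
import itertools
from scipy.optimize import least_squares
D=[([-1.41209929,0.47779924,0.02231693,1.55645333,-0.01150922,1.10929375,-0.08312664],[0.17782766,0.65067726,0.30292493],[-4.17807740e-01,-3.11355744,2.86129580e-03]),
([-0.49,0.671,-0.011,1.601,-0.088,1.386,1.419],[0.52200607,0.23909005,0.18586942],R.from_matrix([[-0.825,-0.305,-0.476],[-0.263,0.952,-0.154],[0.5,-0.002,-0.866]]).as_rotvec())]
o=readout.get_obs();D.append((o["joints"],o["tcp_pos"],o["orientation"]))
def chain(q,S,o1,o7):
    a=[S[0]*q[0]+o1,q[1],S[1]*q[2],q[3],S[2]*q[4],q[5],S[3]*q[6]+o7]
    M=R.identity();out=[]
    for k,x in enumerate(a):
        M=M*R.from_euler("zyzyzyz"[k],x);out.append(M)
    return out
if __name__=="__main__":
    res=[]
    for S in itertools.product([1,-1],repeat=4):
        for i in(0,2,-2):
          g=least_squares(lambda p:np.concatenate([(chain(q,S,*p)[-1].inv()*R.from_rotvec(w)).as_rotvec() for q,_,w in D]),[i*.5,i])
          res.append((g.cost,S,g.x.round(4)))
    res.sort(key=lambda x:x[0]);print(*res[:5],sep="\n")
    S,(o1,o7)=res[0][1],res[0][2]
    # p = d1 z + M2 z L1 + M2 x a1 + M4 z L2 + M4 x a2 + M7 z dt + M6 x a3 (+y offs)
    A=[];b=[]
    for q,p,w in D:
        M=[m.as_matrix() for m in chain(q,S,o1,o7)]
        A.append(np.c_[[0,0,1],M[2][:,2],M[2][:,0],M[4][:,2],M[4][:,0],M[6][:,2],M[5][:,0]]);b.append(p)
    A=np.vstack(A);b=np.hstack(b);x,rs,rk,sv=np.linalg.lstsq(A,b,rcond=1e-6);print(x.round(4),sv.round(4),(A@x-b).round(4))
    A=A[:,[0,1,3,5]];x=np.linalg.lstsq(A,b,rcond=None)[0];print(x.round(4),(A@x-b).round(4))
    print(o["joints"].round(3),o["contact_force"])
    # lift
    print((R.from_rotvec(o["orientation"]).inv().apply([0,0,.16])/.5).round(3))
E
python3 kin.py
```

```text
(np.float64(7.89201464809079e-08), (-1, -1, -1, -1), array([2.0000e-04, 1.5711e+00]))
(np.float64(7.892014648111753e-08), (-1, -1, -1, -1), array([2.0000e-04, 1.5711e+00]))
(np.float64(7.892014648122011e-08), (-1, -1, -1, -1), array([2.0000e-04, 1.5711e+00]))
(np.float64(3.228622902380779e-05), (-1, 1, 1, -1), array([-0.3596,  1.2661]))
(np.float64(3.22862290238095e-05), (-1, 1, 1, -1), array([-0.3596,  1.2661]))
[ 1.4449 -1.3338  1.3155  0.112  -0.387  -0.3502  0.1549] [3.4474 2.9926 0.3201 0.1835 0.1134 0.0971 0.0306] [-0.0396  0.0092 -0.0007  0.0063 -0.0118 -0.0016 -0.0027  0.0013  0.0022]
[ 0.4666  0.164   0.6453 -0.0019] [-0.0606 -0.0086  0.0227  0.0004  0.0476 -0.0055 -0.0326  0.0323 -0.0172]
[-0.497  0.714 -0.029  1.744 -0.092  1.198  1.42 ] [ 1.64963073 -1.86651823  5.4272195 ]
[ 0.16   0.001 -0.277]
```

>>> step_arm:
  commands:
    - [0.016,0,-0.028,0,0,0,1]
    - [0.05,0,-0.085,0,0,0,1]
    - [0.1,0,-0.17,0,0,0,1]
    - [0.16,0,-0.277,0,0,0,1]
    - [0.18,0,-0.31,0,0,-0.05,1]
    - [0.18,0,-0.31,0,0,-0.08,1]
    - [0.18,0,-0.31,0,0,-0.08,1]
    - [0.18,0,-0.31,0,0,-0.08,1]
    - [0.18,0,-0.31,0,0,-0.08,1]
    - [0.18,0,-0.31,0,0,-0.08,1]

```text
clock: 5.65
tcp_pos: [0.4765, 0.2295, 0.2884]
orientation: [1.042, -2.404, -0.067]
contact_force: [-0.1, 1.3, -1.4]
grip_width: 0.0118
```

```bash
cat > fit.py <<'E'
from kin import *
D.append(([-0.497,0.714,-0.029,1.744,-0.092,1.198,1.42],[0.477,0.2299,0.1091],[0.414,-2.59,0.108]))
S=(-1,-1,-1,-1)
def cols(q):
    M=[m.as_matrix() for m in chain(q,S,.0002,1.5711)]
    return np.c_[[0,0,1],M[0][:,0],M[0][:,1],M[2][:,2],M[2][:,0],M[2][:,1],M[4][:,2],M[4][:,0],M[4][:,1],M[6][:,2],M[5][:,0]]
prior=np.array([.36,0,0,.4,0,0,.4,0,0,.2,0]);sd=np.array([.06,.1,.05,.1,.03,.03,.1,.03,.05,.1,.1])
A=np.vstack([cols(q) for q,_,_ in D]);b=np.hstack([p for _,p,_ in D])
W=np.vstack([A/.002,np.diag(1/sd)]);x=np.linalg.lstsq(W,np.r_[b/.002,prior/sd],rcond=None)[0]
def fk(q): return cols(q)@x,chain(q,S,.0002,1.5711)[-1]
lo=np.array([-2.96,-.34,-1.41,.24,-1.37,.17,-2.96])+.05;hi=np.array([2.96,2.1,1.46,2.44,4.51,1.92,2.96])-.05
def ik(p,Rt,q0,w=.02):
    f=lambda q:np.r_[(fk(q)[0]-p)*5,(fk(q)[1].inv()*Rt).as_rotvec(),w*(q-q0)]
    g=least_squares(f,np.clip(q0,lo+.01,hi-.01),bounds=(lo,hi));return g.x,np.linalg.norm(fk(g.x)[0]-p),(fk(g.x)[1].inv()*Rt).magnitude()
E
python3 - <<'E'
from fit import *
print(x.round(3),abs(A@x-b).max())
o=readout.get_obs();q=o["joints"];print(q.round(3))
f=grab("side");save(f,"s2.png")
cup=np.array([.604,.076,0])
for ph in(-150,-120,-83,-45,0,45,97,130):
    a=np.radians(ph);z=np.array([np.cos(a)*.866,np.sin(a)*.866,-.5]);Rt=frame([np.sin(a),-np.cos(a),0],z)
    for h in(.11,.21):
        for q5 in (None,1.5,3.1):
            q0=q.copy()
            if q5: q0[4]=q5
            s=ik(cup+[0,0,h]-z*.054,Rt,q0);print(ph,h,q5,s[0].round(2),round(s[1],4),round(s[2],3))
E
python3 - <<'E'
import cv2
im=cv2.imread("pics/s2.png");cv2.imwrite("pics/s2c.png",cv2.resize(im[150:390,200:460],None,fx=2.3,fy=2.3))
E
```

```text
[ 0.293  0.004 -0.044  0.525  0.004 -0.007  0.469 -0.006 -0.01   0.25
 -0.001] 0.0004979536877094126
[-0.424  0.495 -0.13   1.646 -0.058  1.514  1.853]
-150 0.11 None [-0.58  1.11  0.51  1.19 -0.08  1.87  2.03] 0.0042 0.048
-150 0.11 1.5 [-0.57  1.11  0.49  1.18 -0.06  1.87  2.02] 0.0042 0.048
-150 0.11 3.1 [-0.56  1.1   0.46  1.18 -0.05  1.87  2.  ] 0.0043 0.049
-150 0.21 None [-0.68  0.99  0.67  1.26 -0.08  1.87  2.13] 0.0122 0.138
-150 0.21 1.5 [-0.67  0.99  0.66  1.26 -0.07  1.87  2.13] 0.0122 0.138
-150 0.21 3.1 [-0.67  0.99  0.66  1.26 -0.07  1.87  2.12] 0.0122 0.139
-120 0.11 None [-0.52  0.99  0.09  1.34  0.46  1.73  2.03] 0.0 0.0
-120 0.11 1.5 [-0.3   1.02 -0.28  1.31  0.66  1.85  1.87] 0.0 0.0
-120 0.11 3.1 [-0.28  1.03 -0.33  1.31  0.69  1.87  1.85] 0.0001 0.001
-120 0.21 None [-0.51  0.87  0.08  1.33  0.49  1.85  2.09] 0.0 0.0
-120 0.21 1.5 [-0.46  0.87 -0.01  1.33  0.53  1.87  2.05] 0.0001 0.001
-120 0.21 3.1 [-0.46  0.87 -0.01  1.33  0.53  1.87  2.05] 0.0002 0.002
-83 0.11 None [-0.63  0.82  0.03  1.73  0.88  1.36  2.1 ] 0.0 0.0
-83 0.11 1.5 [-0.4   0.86 -0.3   1.7   1.
[... 1639 characters left out ...]
.23] 0.0246 0.298
97 0.11 3.1 [-0.55  1.15  1.08  1.93  4.46  1.87  1.23] 0.0246 0.298
97 0.21 None [ 0.1   0.67  0.13  1.7  -1.05  1.45  0.87] 0.0 0.0
97 0.21 1.5 [ 0.96  0.87 -1.11  2.11  4.46  0.22  1.77] 0.0501 0.736
97 0.21 3.1 [-0.61  1.    1.17  1.97  4.46  1.87  1.11] 0.0329 0.39
130 0.11 None [ 0.03  0.97  0.08  1.36 -0.71  1.7   1.06] 0.0 0.0
130 0.11 1.5 [ 0.29  1.01 -0.37  1.33 -0.44  1.58  0.84] 0.0 0.001
130 0.11 3.1 [-0.65  1.26  1.2   1.8   4.46  1.87  1.46] 0.0532 0.675
130 0.21 None [ 0.02  0.85  0.1   1.35 -0.73  1.81  0.98] 0.0001 0.0
130 0.21 1.5 [ 0.26  0.88 -0.31  1.32 -0.52  1.7   0.8 ] 0.0001 0.001
130 0.21 3.1 [-0.66  1.09  1.23  1.84  4.46  1.87  1.34] 0.0622 0.777
```

View pics/s2c.png

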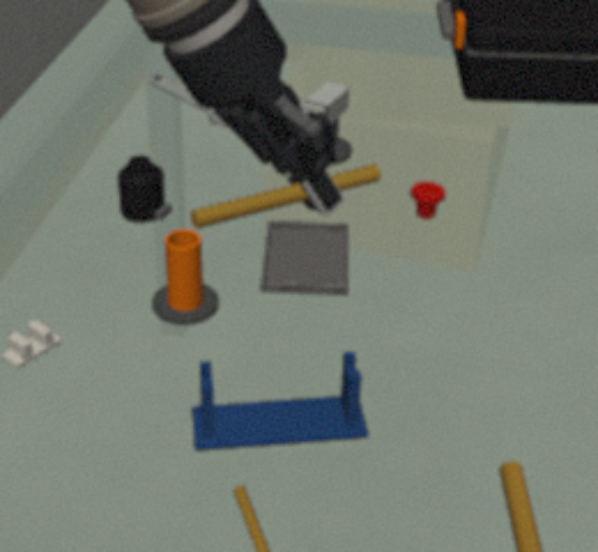

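The side view shows the rod held toward one end and clear of everything. The fitted kinematics match to 0.5 mm. Next I'll hold it upright above the cup, with the tool pointing right and 30° down.

```bash
python3 - <<'E'
from h import *
cup=np.array([.604,.076,0]);a=np.radians(-95);z=np.array([np.cos(a)*.866,np.sin(a)*.866,-.5]);Rt=frame([np.sin(a),-np.cos(a),0],z)
go(cup+[0,0,.235]-z*.054,Rt)
E
```

```text
shift [-0.0251 -0.339  -0.0465] turn [ 0.1076  0.1018 -0.0587]
```

>>> step_arm:
  commands:
    - [0.0,-0.05,-0.03,0.02,0.02,-0.012,1]
    - [-0.005,-0.13,-0.04,0.045,0.042,-0.024,1]
    - [-0.012,-0.22,-0.045,0.07,0.065,-0.038,1]
    - [-0.02,-0.3,-0.047,0.09,0.085,-0.05,1]
    - [-0.025,-0.339,-0.0465,0.1076,0.102,-0.059,1]
    - [-0.025,-0.339,-0.0465,0.1076,0.102,-0.059,1]
    - [-0.025,-0.339,-0.0465,0.1076,0.102,-0.059,1]
    - [-0.025,-0.339,-0.0465,0.1076,0.102,-0.059,1]
    - [-0.025,-0.339,-0.0465,0.1076,0.102,-0.059,1]
    - [-0.025,-0.339,-0.0465,0.1076,0.102,-0.059,1]

```text
clock: 6.95
tcp_pos: [0.6083, 0.1222, 0.2624]
orientation: [1.503, -1.639, 0.867]
contact_force: [-0.6, -0.2, -1.5]
grip_width: 0.0116
```

```bash
cat > meas.py <<'E'
from h import *
from scipy.optimize import least_squares
def cupfit(F):
    t=np.linspace(0,2*np.pi,40);cy=np.r_[np.c_[.018*np.cos(t),.018*np.sin(t),0*t+.005],np.c_[.018*np.cos(t),.018*np.sin(t),0*t+.08]]
    obs={}
    for n,f in F.items():
        h=cv2.cvtColor(f["img"],cv2.COLOR_RGB2HSV);c0=proj(f,[.604,.076,.04])
        m=((h[...,0]>=3)&(h[...,0]<=13)&(h[...,1]>150)&(h[...,2]>60)).astype(np.uint8)
        y,x=np.nonzero(m);k=np.hypot(x-c0[0],y-c0[1])<40;obs[n]=(x[k],y[k])
    def box(x,y): return np.array([x.min(),x.max(),y.min(),y.max()],float)
    def res(p):
        r=[]
        for n,f in F.items():
            q=np.array([proj(f,c+[p[0],p[1],0]) for c in cy]);b=box(q[:,0],q[:,1]);o=box(*obs[n])+[-.0,1-.0,0,1]
            r+=list(b-o+0)
        return r
    g=least_squares(res,[.604,.076],loss="soft_l1");return g.x,np.round(res(g.x),1)
def rod(F,near):
    N=[];L={}
    for n,f in F.items():
        h=cv2.cvtColor(f["img"],cv2.COLOR_RGB2HSV)
        m=((h[...,0]>=15)&(h[...,0]<=28)&(h[...,1]>120)&(h[...,2]>60)).astype(np.uint8)
        k,lab,st,ce=cv2.connectedComponentsWithStats(m);c0=proj(f,near)
        P=[]
        for i in range(1,k):
            if st[i,4]>25 and np.hypot(*(ce[i]-c0))<45: y,x=np.nonzero(lab==i);P.append(np.c_[x,y])
        P=np.vstack(P).astype(float);c=P.mean(0);u=np.linalg.svd(P-c,full_matrices=False)[2][0];s=(P-c)@u
        e=[c+u*s.min(),c+u*s.max()];L[n]=e;print(n,len(P),np.round(e,1).tolist())
        o,d1=ray(f,e[0]);_,d2=ray(f,e[1]);nn=np.cross(d1,d2);nn/=np.linalg.norm(nn);N.append((nn,nn@o))
    u=np.cross(N[0][0],N[1][0]);u/=np.linalg.norm(u);u*=np.sign(u[2])
    A=np.array([N[0][0],N[1][0],u]);p=np.linalg.solve(A,[N[0][1],N[1][1],u@np.array(near)])
    return p,u,L
E
python3 - <<'E'
from meas import *
F={n:grab(n) for n in("side","top")}
print(cupfit(F))
p,u,L=rod(F,[.604,.076,.2]);print(p,u,np.degrees(np.arccos(u[2])))
# ends along line from side view
o_,=[None]
f=F["side"]
for e in L["side"]:
    o,d=ray(f,e);A=np.c_[u,-d];t=np.linalg.lstsq(A,o-p,rcond=None)[0];print("end",np.round(p+u*t[0],4))
a=F["side"]["img"][190:310,220:360];b=F["top"]["img"][150:250,200:340]
cv2.imwrite("pics/c2.png",np.hstack([cv2.resize(a,(400,343)),cv2.resize(b,(400,343))])[:,:,::-1])
E
```

```text
(array([0.59994671, 0.07647947]), array([-0.1,  0.9, -0.8, -0.7, -1. , -0. , -1.2,  0.4]))
side 340 [[283.1, 167.0], [258.9, 233.9]]
top 218 [[299.1, 173.0], [260.0, 174.1]]
[0.61666127 0.07819591 0.20470443] [-0.34220989 -0.0382164   0.93884604] 20.141340977853837
end [0.5864 0.0748 0.2876]
end [0.6445 0.0813 0.1282]
```

View pics/c2.png

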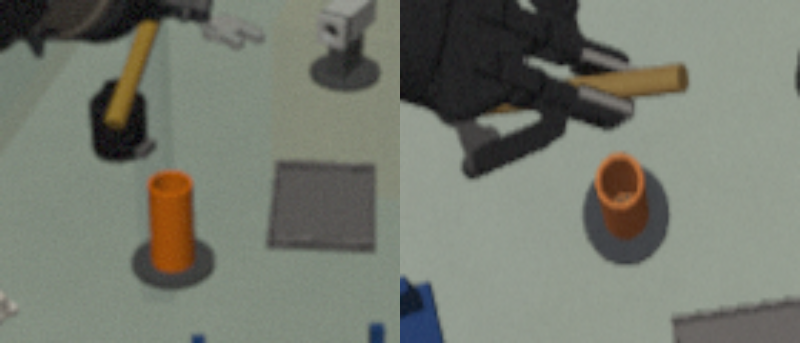

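The rod isn't upright. I tilted the wrong way at pickup: with the rod's axis in the tool frame, this grip would need the tool pointing up 30°. I'll set it back in the rest by reversing the path, then grip the outer half with the same tilt. That brings the outer end up with the tool 30° below level.

```bash
python3 - <<'E'
from fit import *
o=readout.get_obs();q=o["joints"]
go([.477,.2299,.27],R.from_rotvec([0.414,-2.59,0.108]))
a0=np.radians(18.1);rodv=np.array([np.cos(a0),np.sin(a0),0]);g=np.array([.4745,.2295,.062])+.025*rodv
R0=R.from_rotvec([0.414,-2.59,0.108]);zt=R0.as_matrix()[:,2]
q1=np.array([-0.497,0.714,-0.029,1.744,-0.092,1.198,1.42])
s=ik(g-zt*.054,R0,q1);print("pick",s,g-zt*.054)
qp=s[0]
for ph in(-120,-95,-83,-60,75,97,120):
  for k in(1,-1):
    a=np.radians(ph);z=np.array([np.cos(a)*.866,np.sin(a)*.866,-.5]);Rt=frame([-k*np.sin(a),k*np.cos(a),0],z)
    up=Rt.apply(R0.inv().apply(rodv))
    s=ik(np.array([.602,.076,.11])-z*.054,Rt,qp);print(ph,k,up.round(2),s[0].round(2),round(s[1],4),round(s[2],3))
E
```

```text
shift [-0.0826  0.28   -0.1735] turn [-0.1329 -0.0739  0.1327]
pick (array([-0.49265885,  0.7759591 , -0.01722876,  1.61146299, -0.08901001,
        1.269622  ,  1.42860894]), np.float64(8.930749533019383e-06), 7.5660246190536e-05) [0.52391819 0.24557042 0.10878523]
-120 1 [-0. -0.  1.] [-0.99  1.25  1.    1.4  -0.14  1.59 -0.56] 0.0 0.001
-120 -1 [ 0.43  0.75 -0.5 ] [-0.53  0.98  0.1   1.35  0.44  1.73  2.03] 0.0 0.0
-95 1 [-0. -0.  1.] [-1.23  1.27  1.13  1.66 -0.12  1.19 -0.31] 0.0 0.001
-95 -1 [ 0.08  0.86 -0.5 ] [-0.65  0.88  0.1   1.6   0.69  1.47  2.12] 0.0 0.0
-83 1 [-0. -0.  1.] [-1.35  1.31  1.21  1.79 -0.19  0.97 -0.15] 0.0 0.001
-83 -1 [-0.1   0.86 -0.5 ] [-0.69  0.82  0.09  1.73  0.83  1.35  2.12] 0.0 0.0
-60 1 [-0. -0.  1.] [-1.51  1.38  1.31  2.05 -0.45  0.53  0.27] 0.0 0.001
-60 -1 [-0.43  0.75 -0.5 ] [-0.73  0.72  0.05  1.99  1.17  1.13  2.04] 0.0 0.001
75 1 [0. 0. 1.] [ 1.09  1.31 -1.32  1.9   0.33  0.55  2.87] 0.0001 0.001
75 -1 [-0.22 -0.84 -0.5 ] [ 0.3   0.73 -0.1   1.97 -1.32  1.03  1.04] 0.0001 0.001
97 1 [0. 0. 1.] [ 0.96  1.35 -1.36  1.68  0.38  0.98  2.91] 0.0049 0.133
97 -1 [ 0.1  -0.86 -0.5 ] [ 0.15  0.82  0.06  1.73 -1.05  1.33  1.01] 0.0 0.0
120 1 [0. 0. 1.] [ 0.78  1.38 -1.36  1.45  0.39  1.38  2.91] 0.0115 0.334
120 -1 [ 0.43 -0.75 -0.5 ] [ 0.1   0.92  0.05  1.48 -0.79  1.57  1.02] 0.0 0.0
```

>>> step_arm:
  commands:
    - [-0.01,0.04,-0.06,-0.02,-0.011,0.02,1]
    - [-0.02,0.08,-0.11,-0.04,-0.022,0.04,1]
    - [-0.035,0.13,-0.15,-0.06,-0.033,0.06,1]
    - [-0.05,0.18,-0.17,-0.08,-0.045,0.08,1]
    - [-0.066,0.23,-0.1735,-0.1,-0.056,0.1,1]
    - [-0.083,0.28,-0.1735,-0.12,-0.067,0.12,1]
    - [-0.083,0.28,-0.1735,-0.133,-0.074,0.133,1]
    - [-0.083,0.28,-0.1735,-0.133,-0.074,0.133,1]
    - [-0.083,0.28,-0.1735,-0.133,-0.074,0.133,1]
    - [-0.083,0.28,-0.1735,-0.133,-0.074,0.133,1]

```text
clock: 8.3
tcp_pos: [0.4769, 0.2307, 0.2695]
orientation: [0.415, -2.59, 0.109]
contact_force: [0.2, 0.5, -1.4]
grip_width: 0.0119
```

```bash
python3 - <<'E'
from meas import *
go([.477,.2299,.14],R.from_rotvec([0.414,-2.59,0.108]));go([.477,.2299,.1091],R.from_rotvec([0.414,-2.59,0.108]))
F={n:grab(n) for n in("side","top")}
p,u,L=rod(F,[.476,.23,.23]);print(p,u)
for n in F:
  for e in L[n]:
    f=F[n];o,d=ray(f,e);A=np.c_[u,-d];t=np.linalg.lstsq(A,o-p,rcond=None)[0];print(n,"end",np.round(p+u*t[0],4))
E
```

```text
shift [-0.1291 -0.0021  0.2245] turn [-0.0001 -0.0001  0.0001]
shift [-0.16   -0.0022  0.278 ] turn [-0.0001 -0.0001  0.0001]
side 475 [[367.2, 239.1], [277.9, 244.1]]Traceback (most recent call last):
  File "<stdin>", line 4, in <module>
  File "meas.py", line 27, in rod
    P=np.vstack(P).astype(float);c=P.mean(0);u=np.linalg.svd(P-c,full_matrices=False)[2][0];s=(P-c)@u
      ~~~~~~~~~^^^
    return _nx.concatenate(arrs, 0, dtype=dtype, casting=casting)
           ~~~~~~~~~~~~~~~^^^^^^^^^^^^^^^^^^^^^^^^^^^^^^^^^^^^^^^
ValueError: need at least one array to concatenate
```

>>> step_arm:
  commands:
    - [-0.05,-0.001,0.087,0,0,0,1]
    - [-0.1,-0.002,0.174,0,0,0,1]
    - [-0.135,-0.002,0.235,0,0,0,1]
    - [-0.15,-0.002,0.26,0,0,0,1]
    - [-0.158,-0.002,0.275,0,0,0,1]
    - [-0.16,-0.002,0.278,0,0,0,1]
    - [-0.16,-0.002,0.278,0,0,0,1]
    - [-0.16,-0.002,0.278,0,0,0,1]
    - [-0.16,-0.002,0.278,0,0,0,1]
    - [-0.16,-0.002,0.278,0,0,0,1]

```text
clock: 9.65
tcp_pos: [0.4772, 0.2299, 0.1094]
orientation: [0.414, -2.59, 0.108]
contact_force: [0.9, -0.8, -0.6]
grip_width: 0.0118
```

```bash
python3 - <<'E'
from h import *
f=grab("side");print(readout.get_obs()["contact_force"])
for d in masks_of("spindle_mid",f)[:3]: 
    ys,xs=np.nonzero(d["pixels"]);print(d["p"],xs.min(),ys[xs==xs.min()].mean(),xs.max(),ys[xs==xs.max()].mean())
a=np.radians(18.1);m=np.array([.4745,.2295,.062]);v=np.array([np.cos(a),np.sin(a),0])*.08
print(proj(f,m+v),proj(f,m-v))
cv2.imwrite("pics/s4.png",cv2.resize(f["img"][220:370,230:430],(800,600))[:,:,::-1])
E
```

```text
[ 1.27277605 -0.22726815 -1.55705031]
0.88 281 313.5 362 309.0
0.85 302 365.5 325 410.5
0.65 417 355.0 452 459.5
[280.34845138 314.64703072] [362.3511125  308.93608659]
```

View pics/s4.png

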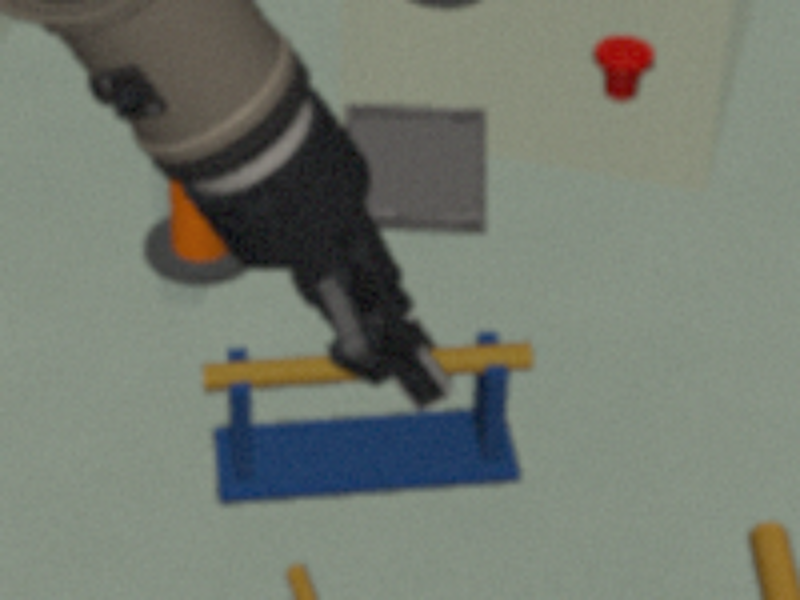

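The rod is back in the notches, with its ends at side px (281,313) and (362,309), within 1 px of the start. I'll open, slide 50 mm outward straddling the rod, and regrip.

>>> step_arm:
  commands:
    - [0,0,0,0,0,0,-0.6]
    - [0,0,0,0,0,0,-0.6]
    - [0,0,0,0,0,0,-0.6]
    - [-0.044,0,-0.025,0,0,0,-0.6]
    - [-0.087,0,-0.05,0,0,0,-0.6]
    - [-0.087,0,-0.05,0,0,0,-0.6]
    - [-0.087,0,-0.05,0,0,0,1]
    - [-0.087,0,-0.05,0,0,0,1]
    - [-0.087,0,-0.05,0,0,0,1]
    - [-0.087,0,-0.05,0,0,0,1]

```text
clock: 11.0
tcp_pos: [0.5245, 0.2453, 0.1095]
orientation: [0.414, -2.59, 0.109]
contact_force: [-1.6, -1.8, 2.0]
grip_width: 0.0117
```

```bash
python3 - <<'E'
from fit import *
o=readout.get_obs();print(o["joints"].round(2),o["grip_width"],o["contact_force"])
R0=R.from_rotvec(o["orientation"]);print("up.16",(R0.inv().apply([0,0,.16])/.5).round(3))
a0=np.radians(18.1);rodv=np.array([np.cos(a0),np.sin(a0),0]);print("rod in tool",R0.inv().apply(rodv))
Q=o["joints"]
# path: from lifted pickup to target at cup, joint-by-joint continuity along interpolated rotation
from scipy.spatial.transform import Slerp
for ph in(-83,-110):
    a=np.radians(ph);z=np.array([np.cos(a)*.866,np.sin(a)*.866,-.5]);Rt=frame([-np.sin(a),np.cos(a),0],z)
    p1=np.array([.602,.076,.235])-z*.054;p0=o["tcp_pos"]+[0,0,.16];rv=(R0.inv()*Rt).as_rotvec();print(ph,rv/(2*np.pi))
    q=Q.copy()
    for t in np.linspace(0,1,9):
        s=ik(p0+(p1-p0)*t,R0*R.from_rotvec(rv*t),q,.01);q=s[0];print(round(t,2),q.round(2),round(s[1],4),round(s[2],3))
E
```

```text
[-0.49  0.77 -0.01  1.61 -0.09  1.27  1.43] 0.011720668041432982 [-1.63852823 -1.79742486  2.04323624]
up.16 [ 0.16   0.001 -0.277]
rod in tool [-8.66210736e-01 -7.30334007e-04 -4.99678323e-01]
-83 [ 0.0789672  -0.1769733   0.29370115]
0.0 [-0.5   0.58 -0.01  1.54 -0.09  1.53  1.41] 0.0 0.0
0.12 [-0.56  0.53  0.06  1.6  -0.03  1.41  1.19] 0.0 0.0
0.25 [-0.63  0.49  0.14  1.67  0.06  1.29  0.95] 0.0 0.0
0.38 [-0.72  0.47  0.23  1.72  0.17  1.21  0.67] 0.0 0.0
0.5 [-0.82  0.48  0.32  1.77  0.29  1.15  0.39] 0.0 0.0
0.62 [-0.92  0.51  0.42  1.8   0.4   1.13  0.1 ] 0.0 0.0
0.75 [-1.    0.57  0.53  1.81  0.48  1.13 -0.17] 0.0 0.0
0.88 [-1.06  0.66  0.63  1.8   0.53  1.16 -0.41] 0.0 0.0
1.0 [-1.1   0.76  0.71  1.77  0.54  1.21 -0.63] 0.0 0.0
-110 [ 0.09812406 -0.13025447  0.36535478]
0.0 [-0.5   0.58 -0.01  1.54 -0.09  1.53  1.41] 0.0 0.0
0.12 [-0.57  0.55  0.08  1.58 -0.03  1.45  1.14] 0.0 0.0
0.25 [-0.65  0.54  0.17  1.61  0.05  1.39  0.86] 0.0 0.0
0.38 [-0.73  0.56  0.27  1.62  0.13  1.36  0.58] 0.0 0.0
0.5 [-0.81  0.59  0.37  1.63  0.2   1.36  0.3 ] 0.0 0.0
0.62 [-0.88  0.65  0.48  1.61  0.25  1.38  0.03] 0.0 0.0
0.75 [-0.93  0.73  0.58  1.58  0.27  1.43 -0.21] 0.0 0.0
0.88 [-0.95  0.83  0.67  1.53  0.26  1.5  -0.44] 0.0 0.0
1.0 [-0.95  0.93  0.76  1.47  0.24  1.58 -0.65] 0.0 0.0
```

>>> step_arm:
  commands:
    - [0.02,0,-0.035,0,0,0,1]
    - [0.06,0,-0.1,0,0,0,1]
    - [0.11,0,-0.19,0,0,0,1]
    - [0.16,0,-0.277,0,0,0,1]
    - [0.17,0,-0.295,0.008,-0.017,0.028,1]
    - [0.17,0,-0.295,0.015,-0.034,0.056,1]
    - [0.17,0,-0.295,0.023,-0.051,0.084,1]
    - [0.17,0,-0.295,0.03,-0.068,0.112,1]
    - [0.17,0,-0.295,0.038,-0.085,0.14,1]
    - [0.17,0,-0.295,0.04,-0.0885,0.147,1]

```text
clock: 12.25
tcp_pos: [0.5243, 0.2453, 0.2812]
orientation: [0.75, 2.826, -0.659]
contact_force: [-0.5, 0.3, -1.3]
grip_width: 0.0115
```

```bash
python3 - <<'E'
from h import *
a=np.radians(-83);z=np.array([np.cos(a)*.866,np.sin(a)*.866,-.5]);Rt=frame([-np.sin(a),np.cos(a),0],z)
go(np.array([.602,.076,.235])-z*.054,Rt);print(readout.get_obs()["joints"].round(2))
E
```

```text
shift [-0.2228 -0.1049  0.1484] turn [ 0.0393 -0.0878  0.146 ]
[-0.92  0.46  0.28  1.73  0.27  1.24  0.28]
```

>>> step_arm:
  commands:
    - [-0.03,-0.014,0.02,0.007,-0.015,0.024,1]
    - [-0.06,-0.028,0.04,0.013,-0.029,0.049,1]
    - [-0.09,-0.042,0.06,0.02,-0.044,0.073,1]
    - [-0.13,-0.06,0.085,0.026,-0.059,0.097,1]
    - [-0.18,-0.085,0.12,0.033,-0.073,0.122,1]
    - [-0.223,-0.105,0.148,0.039,-0.088,0.146,1]
    - [-0.223,-0.105,0.148,0.039,-0.088,0.146,1]
    - [-0.223,-0.105,0.148,0.039,-0.088,0.146,1]
    - [-0.223,-0.105,0.148,0.039,-0.088,0.146,1]
    - [-0.223,-0.105,0.148,0.039,-0.088,0.146,1]

```text
clock: 13.5
tcp_pos: [0.5963, 0.1229, 0.2627]
orientation: [1.469, 1.662, -0.844]
contact_force: [-0.1, -0.1, -2.4]
grip_width: 0.0117
```

```bash
cat > look.py <<'E'
from meas import *
o=readout.get_obs();print(o["tcp_pos"],o["joints"].round(2))
R0=R.from_rotvec(o["orientation"]);g=o["tcp_pos"]+R0.apply([0,0,.054]);u0=R0.apply([-.866,0,-.5]);print("model grip",g,"rod up",u0)
F={n:grab(n) for n in("side","top")}
print(cupfit(F));
for n in F: print(n,"model ends px",proj(F[n],g+u0*.055).round(1),proj(F[n],g-u0*.105).round(1))
p,u,L=rod(F,g-u0*.025);print(p,u,np.degrees(np.arccos(u[2])))
a=F["side"]["img"][150:310,200:360];b=F["top"]["img"][110:250,200:340]
cv2.imwrite("pics/c5.png",np.hstack([cv2.resize(a,(400,400)),cv2.resize(b,(400,400))])[:,:,::-1])
E
python3 look.py
```

```text
[0.59628622 0.1229286  0.26272604] [-1.07  0.74  0.65  1.74  0.57  1.26 -0.66]
model grip [0.60211804 0.0765743  0.23564712] rod up [-0.00162826 -0.00189291  0.99997488]
(array([0.59994671, 0.07647947]), array([-0.1,  0.9, -0.8, -0.7, -1. , -0. , -1.2,  0.4]))
side model ends px [275.2 165.2] [278.1 234.1]
top model ends px [267.9 164. ] [274.8 193.7]
side 154 [[276.2, 203.0], [277.4, 235.0]]
top 65 [[268.4, 162.9], [267.8, 176.0]]
[0.60119971 0.08376451 0.2113919 ] [ 0.02375844 -0.1004348   0.99465994] 5.923853835545501
```

View pics/c5.png

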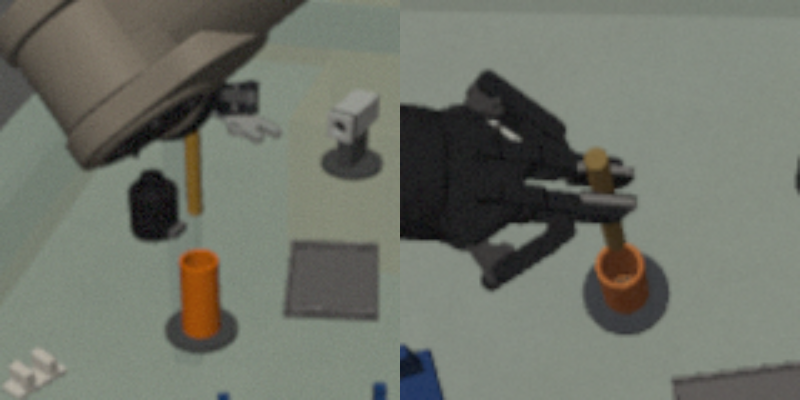

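The rod is upright and the model ends agree within about 1 px (side foot (277,235), cup rim centre (280,253)). The cup is about 2 mm nearer the robot, so I'll correct and lower.

```bash
python3 - <<'E'
from h import *
o=readout.get_obs();R0=R.from_rotvec(o["orientation"]);a=np.radians(-83);z=np.array([np.cos(a)*.866,np.sin(a)*.866,-.5]);Rt=frame([-np.sin(a),np.cos(a),0],z)
for h in(.21,.16,.115,.111): go(np.array([.6,.0765,h])-z*.054,Rt)
E
```

```text
shift [ 0.0446 -0.004   0.0247] turn [ 0.0003 -0.0001 -0.0001]
shift [ 0.1312 -0.0041  0.0748] turn [ 0.0003 -0.0001 -0.0001]
shift [ 0.2091 -0.0043  0.1198] turn [ 0.0003 -0.0001 -0.0001]
shift [ 0.216  -0.0043  0.1239] turn [ 0.0003 -0.0001 -0.0001]
```

>>> step_arm:
  commands:
    - [0.02,-0.004,0.011,0,0,0,1]
    - [0.045,-0.004,0.025,0,0,0,1]
    - [0.07,-0.004,0.039,0,0,0,1]
    - [0.095,-0.004,0.054,0,0,0,1]
    - [0.12,-0.004,0.068,0,0,0,1]
    - [0.145,-0.004,0.083,0,0,0,1]
    - [0.17,-0.004,0.097,0,0,0,1]
    - [0.19,-0.004,0.109,0,0,0,1]
    - [0.203,-0.004,0.116,0,0,0,1]
    - [0.209,-0.004,0.12,0,0,0,1]

```text
clock: 14.85
tcp_pos: [0.5945, 0.1229, 0.1417]
orientation: [1.469, 1.661, -0.845]
contact_force: [0.5, -0.1, -1.0]
grip_width: 0.0116
```

>>> step_arm:
  commands:
    - [0.0017,0,0.001,0,0,0,1]
    - [0.0034,0,0.002,0,0,0,1]
    - [0.005,0,0.003,0,0,0,1]
    - [0.006,0,0.0035,0,0,0,1]
    - [0.007,0,0.004,0,0,0,1]
    - [0.007,0,0.004,0,0,0,1]
    - [0.007,0,0.004,0,0,0,1]
    - [0.007,0,0.004,0,0,0,1]
    - [0.007,0,0.004,0,0,0,1]
    - [0.007,0,0.004,0,0,0,1]

```text
clock: 16.1
tcp_pos: [0.5948, 0.1226, 0.1387]
orientation: [1.468, 1.659, -0.846]
contact_force: [-1.0, 1.5, 5.2]
grip_width: 0.0114
```

```bash
sed -i 's/c5.png/c6.png/' look.py; python3 look.py; python3 -c "
from h import *;print(readout.get_obs()['contact_force'])"
```

```text
[0.59475849 0.12255605 0.13867051] [-1.04  0.92  0.59  1.76  0.52  1.12 -0.78]
model grip [0.60057122 0.07613403 0.11170372] rod up [-2.31377108e-03  4.40094537e-04  9.99975226e-01]
(array([0.59844506, 0.07631155]), array([-0.4,  1.6, -9.8, -0.7, -2. ,  0. , -2.5,  1.1]))
side model ends px [278.4 219.6] [280.8 279.8]
top model ends px [273.7 188.9] [279.1 211.1]
[-2.38080039  0.6673491   5.72712798]Traceback (most recent call last):
  File "look.py", line 7, in <module>
    p,u,L=rod(F,g-u0*.025);print(p,u,np.degrees(np.arccos(u[2])))
          ~~~^^^^^^^^^^^^^
  File "meas.py", line 27, in rod
    P=np.vstack(P).astype(float);c=P.mean(0);u=np.linalg.svd(P-c,full_matrices=False)[2][0];s=(P-c)@u
      ~~~~~~~~~^^^
    return _nx.concatenate(arrs, 0, dtype=dtype, casting=casting)
           ~~~~~~~~~~~~~~~^^^^^^^^^^^^^^^^^^^^^^^^^^^^^^^^^^^^^^^
ValueError: need at least one array to concatenate
```

Upward force rose by about 7 N at the expected height, so the foot is on the cup floor. I'll let go and retreat along the tool.

>>> step_arm:
  commands:
    - [0,0,0,0,0,0,-0.2]
    - [0,0,0,0,0,0,-0.5]
    - [0,0,0,0,0,0,-0.8]
    - [0,0,0,0,0,0,-1]
    - [0,0,0,0,0,0,-1]
    - [0,0,-0.03,0,0,0,-1]
    - [0,0,-0.08,0,0,0,-1]
    - [0,0,-0.15,0,0,0,-1]
    - [0,0,-0.2,0,0,0,-1]
    - [0,0,-0.2,0,0,0,-1]

```text
clock: 17.45
tcp_pos: [0.5842, 0.2117, 0.1892]
orientation: [1.467, 1.663, -0.84]
contact_force: [0.6, -0.3, 0.8]
grip_width: 0.0853
```

```bash
cat > look2.py <<'E'
from meas import *
F={n:grab(n) for n in("side","top")};print(readout.get_obs()["tcp_pos"],readout.get_obs()["joints"].round(2))
for n in F: print(n,"model",proj(F[n],[.6,.0765,.165]).round(1),proj(F[n],[.6,.0765,.08]).round(1))
f=F["top"]
# top face corners of the pull (from crop1) at z=.08
for px in((458.5,250),(425.5,241),(458.5,245),(456.7,256.7),(428,233)): print(px,at_z(f,px,.08).round(4))
w=F["side"]["img"][150:310,200:360];b=f["img"][110:250,200:340];c=f["img"][215:285,395:475]
cv2.imwrite("pics/c6.png",np.hstack([cv2.resize(w,(230,400)),cv2.resize(b,(230,400)),cv2.resize(c,(340,400))][:2]+[cv2.resize(c,(340,298),interpolation=cv2.INTER_CUBIC)[:, :] if False else np.vstack([cv2.resize(c,(340,298),interpolation=cv2.INTER_CUBIC),np.zeros((102,340,3),np.uint8)])])[:,:,::-1])
E
python3 look2.py
```

```text
[0.58382328 0.20822364 0.18853167] [-1.12  0.88  0.58  1.66  0.47  1.3  -0.75]
side model [278.5 220.4] [280.  253.6]
top model [273.6 189.4] [276.6 202.1]
(458.5, 250) [ 0.5033 -0.2987  0.08  ]
(425.5, 241) [ 0.5213 -0.2314  0.08  ]
(458.5, 245) [ 0.5138 -0.2993  0.08  ]
(456.7, 256.7) [ 0.4894 -0.2943  0.08  ]
(428, 233) [ 0.5383 -0.2372  0.08  ]
```

View pics/c6.png

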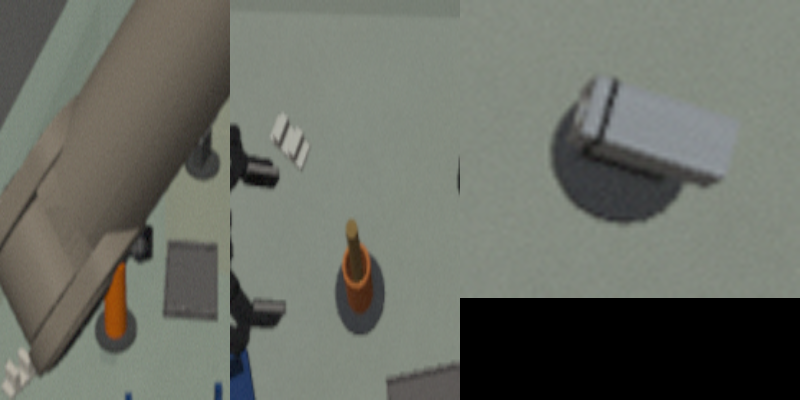

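The spindle stands in the cup (top view, tip at px (272,188), model (273.6,189.4)). Now planning the pull: centre about (0.513,-0.265), hole azimuth about 74°.

```bash
cat > plan.py <<'E'
from fit import *
o=readout.get_obs();Q=o["joints"];p=o["tcp_pos"];R0=R.from_rotvec(o["orientation"])
az=np.radians(74);h=np.array([np.cos(az),np.sin(az),0]);g=np.array([.513,-.265,.065]);tray=np.array([.489,-.02,.145])
zp=-.5*h+np.array([0,0,-.866])
for kp in(1,-1):
    Rp=frame(kp*np.array([-h[1],h[0],0]),zp);pre=g-zp*.144
    rv=(R0.inv()*Rp).as_rotvec();q=Q.copy();tr=[]
    for t in np.linspace(0,1,9)[1:]:
        s=ik(p+[0,0,.15]+(pre-p-[0,0,.15])*t,R0*R.from_rotvec(rv*t),q,.01);q=s[0];tr.append(s[1]+s[2])
    print("kp",kp,np.degrees(np.linalg.norm(rv)).round(),"pre",q.round(2),max(tr))
    qg=ik(g-zp*.054,Rp,q,.01);print("grasp",qg[0].round(2),qg[1:])
    hl=Rp.inv().apply(h)
    for ph in(-83,-45,60,80,97,115,130):
        a=np.radians(ph);z=np.array([np.cos(a)*.866,np.sin(a)*.866,-.5])
        for k in(1,-1):
            Rt=frame([-k*np.sin(a),k*np.cos(a),0],z)
            if Rt.apply(hl)[2]<.95: continue
            r2=(Rp.inv()*Rt).as_rotvec();qq=qg[0].copy();tr=[]
            for t in np.linspace(0,1,9)[1:]:
                s=ik(g+[0,0,.2]-zp*.054+(tray-z*.054-g-[0,0,.2]+zp*.054)*t,Rp*R.from_rotvec(r2*t),qq,.01);qq=s[0];tr.append(s[1]+s[2])
            print("  ",ph,k,np.degrees(np.linalg.norm(r2)).round(),qq.round(2),np.round(max(tr),4))
E
python3 plan.py
```

```text
kp 1 164.0 pre [-0.12  0.49  0.2   1.95  0.54  0.9   2.54] 0.00010552542178268758
grasp [-0.07  0.63  0.23  1.98  0.6   0.72  2.5 ] (np.float64(2.733165120693535e-06), 2.7149340209608868e-05)
   -83 1 164.0 [-0.93  0.66  0.42  2.13  0.79  1.08 -1.03] 0.0002
   -45 1 138.0 [ 0.45  1.   -1.22  2.39  1.86  1.87 -1.1 ] 0.0657
   60 1 91.0 [ 1.53  1.19 -1.36  2.21  0.23  0.42  2.91] 0.004
   80 1 90.0 [ 1.39  1.23 -1.36  2.02  0.3   0.79  2.91] 0.1415
   97 1 92.0 [ 1.26  1.26 -1.36  1.86  0.33  1.09  2.91] 0.2658
   115 1 97.0 [ 1.11  1.31 -1.36  1.7   0.35  1.39  2.91] 0.3964
   130 1 103.0 [ 0.98  1.36 -1.36  1.58  0.35  1.63  2.91] 0.5025
kp -1 38.0 pre [-0.46  0.57  0.63  1.97  0.27  0.8  -0.37] 2.7996022427007474e-05
grasp [-0.35  0.71  0.6   2.    0.25  0.62 -0.35] (np.float64(2.8785261292529192e-06), 1.8154220249068586e-05)
   -83 -1 164.0 [-1.52  1.49  1.4   2.14 -0.56  0.85 -2.91] 0.0001
   -45 -1 138.0 [-1.65  1.51  1.41  2.39 -1.23  0.42 -1.98] 0.1817
   60 -1 91.0 [ 0.78  0.57 -0.36  2.23 -1.32  0.89  1.1 ] 0.0005
   80 -1 90.0 [ 0.36  0.62  0.09  2.06 -1.14  1.26  1.11] 0.0001
   97 -1 92.0 [ 0.32  0.69  0.07  1.9  -0.92  1.4   1.1 ] 0.0001
   115 -1 97.0 [ 0.27  0.75  0.05  1.74 -0.72  1.54  1.13] 0.0001
   130 -1 103.0 [ 0.2   0.8   0.03  1.63 -0.56  1.65  1.18] 0.0001
```

```bash
python3 - <<'E'
from h import *
az=np.radians(74);h=np.array([np.cos(az),np.sin(az),0]);g=np.array([.513,-.265,.065]);zp=-.5*h+np.array([0,0,-.866]);Rp=frame([h[1],-h[0],0],zp)
p=readout.get_obs()["tcp_pos"];print(p)
for w in(p+[-.02,.02,.1],[.55,.17,.36],[.545,.05,.36],[.535,-.1,.3],g-zp*.144): go(w,Rp)
E
```

```text
[0.58382328 0.20822364 0.18853167]
shift [-0.1511 -0.0344 -0.1385] turn [0.0461 0.0823 0.0456]
shift [-0.331  -0.0758 -0.1128] turn [0.0461 0.0823 0.0456]
shift [-0.4494 -0.1153  0.0925] turn [0.0461 0.0823 0.0456]
shift [-0.4929 -0.1722  0.4082] turn [0.0461 0.0823 0.0456]
shift [-0.3965 -0.2005  0.6826] turn [0.0461 0.0823 0.0456]
```

>>> step_arm:
  commands:
    - [-0.08,-0.017,-0.07,0,0,0,-1]
    - [-0.15,-0.034,-0.138,0,0,0,-1]
    - [-0.24,-0.055,-0.126,0.005,0.01,0.005,-1]
    - [-0.331,-0.076,-0.113,0.012,0.022,0.012,-1]
    - [-0.39,-0.095,-0.01,0.02,0.035,0.02,-1]
    - [-0.45,-0.115,0.0925,0.028,0.05,0.028,-1]
    - [-0.465,-0.134,0.2,0.036,0.065,0.036,-1]
    - [-0.48,-0.153,0.3,0.046,0.082,0.0456,-1]
    - [-0.493,-0.172,0.408,0.046,0.082,0.0456,-1]
    - [-0.493,-0.172,0.408,0.046,0.082,0.0456,-1]

```text
clock: 18.8
tcp_pos: [0.5314, -0.1063, 0.299]
orientation: [2.217, 1.652, -0.602]
contact_force: [0.4, 0.9, 0.2]
grip_width: 0.0852
```

```bash
python3 - <<'E'
from h import *
az=np.radians(74);h=np.array([np.cos(az),np.sin(az),0]);g=np.array([.513,-.265,.065]);zp=-.5*h+np.array([0,0,-.866]);Rp=frame([h[1],-h[0],0],zp)
go(g-zp*.144,Rp);print(readout.get_obs()["joints"].round(2))
E
```

```text
shift [-0.0371  0.0545  0.2747] turn [-0.0012  0.0008 -0.0014]
[-0.7   0.42  0.73  1.89  0.26  1.1  -0.42]
```

>>> step_arm:
  commands:
    - [-0.01,0.015,0.08,0,0,0,-1]
    - [-0.02,0.03,0.16,0,0,0,-1]
    - [-0.03,0.045,0.23,0,0,0,-1]
    - [-0.037,0.0545,0.2747,-0.001,0.001,-0.001,-1]
    - [-0.037,0.0545,0.2747,-0.001,0.001,-0.001,-1]
    - [-0.037,0.0545,0.2747,-0.001,0.001,-0.001,-1]
    - [-0.037,0.0545,0.2747,-0.001,0.001,-0.001,-1]
    - [-0.037,0.0545,0.2747,-0.001,0.001,-0.001,-1]
    - [-0.037,0.0545,0.2747,-0.001,0.001,-0.001,-1]
    - [-0.037,0.0545,0.2747,-0.001,0.001,-0.001,-1]

```text
clock: 20.05
tcp_pos: [0.5329, -0.1956, 0.1898]
orientation: [2.212, 1.663, -0.591]
contact_force: [-0.3, 0.1, 0.8]
grip_width: 0.0852
```

```bash
python3 - <<'E'
from h import *
f=grab("wrist");im=f["img"].copy()
az=np.radians(74);h=np.array([np.cos(az),np.sin(az),0]);n=np.array([-h[1],h[0],0]);g=np.array([.513,-.265,.08])
for a,b in((1,1),(1,-1),(-1,-1),(-1,1)):
    q=proj(f,g+a*.036*h+b*.015*n);print(a,b,q.round(1));cv2.circle(im,tuple(int(x) for x in q),3,(255,0,0),-1)
for d in masks_of("pull_mid",f)[:2]: print(d["p"],d["extent"])
for d in tip_of("pull_mid",f)[:2]: print(d["p"],d["point"],at_z(f,d["point"],.065))
for t in("cup","spindle_mid"):
    pass
cv2.imwrite("pics/w7.png",im[:,:,::-1])
E
```

```text
1 1 [295.1 220.4]
1 -1 [354.4 220.2]
-1 -1 [348.1 301.4]
-1 1 [301.9 301.5]
0.77 [331.9, 243.4, 58.1, 119.4]
0.84 [328.2, 248.1] [ 0.5146518  -0.26649068  0.065     ]
0.16 [552.1, 223.6] [ 0.65956991 -0.28595881  0.065     ]
```

View pics/w7.png

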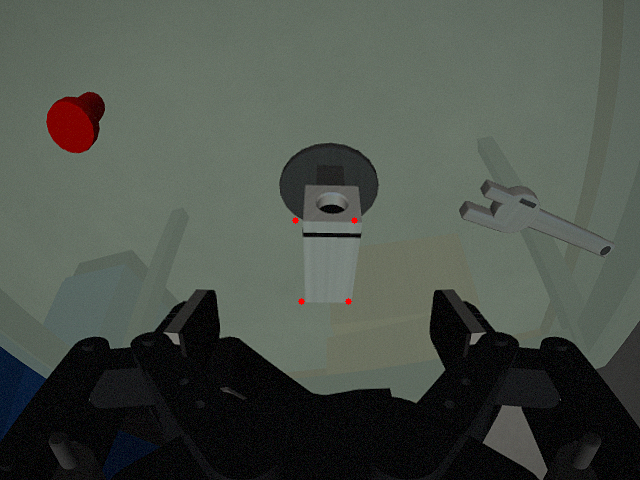

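The pull is at (304–361, 220) to (305–352, 301) in the wrist view, with the hole at (332,205). That puts it about 2.8 mm and 1.2° from the model. I'll correct, descend and grip.

```bash
python3 - <<'E'
from h import *
az=np.radians(72.8);h=np.array([np.cos(az),np.sin(az),0]);g=np.array([.5155,-.266,.065]);zp=-.5*h+np.array([0,0,-.866]);Rp=frame([h[1],-h[0],0],zp)
go(g-zp*.114,Rp);go(g-zp*.054,Rp)
E
```

```text
shift [-0.0007  0.0079  0.0603] turn [ 0.0015 -0.0002  0.0025]
shift [-0.0008  0.0068  0.1803] turn [ 0.0015 -0.0002  0.0025]
```

>>> step_arm:
  commands:
    - [0,0.008,0.06,0.0015,0,0.0025,-1]
    - [0,0.007,0.12,0.0015,0,0.0025,-1]
    - [0,0.007,0.16,0.0015,0,0.0025,-1]
    - [-0.001,0.007,0.18,0.0015,0,0.0025,-1]
    - [-0.001,0.007,0.18,0.0015,0,0.0025,-1]
    - [-0.001,0.007,0.18,0.0015,0,0.0025,1]
    - [-0.001,0.007,0.18,0.0015,0,0.0025,1]
    - [-0.001,0.007,0.18,0.0015,0,0.0025,1]
    - [-0.001,0.007,0.18,0.0015,0,0.0025,1]
    - [-0.001,0.007,0.18,0.0015,0,0.0025,1]
  newtons: 80

```text
clock: 21.45
tcp_pos: [0.5242, -0.24, 0.1125]
orientation: [2.23, 1.644, -0.595]
contact_force: [0.0, 2.3, 5.8]
grip_width: 0.029
```

```bash
python3 - <<'E'
from h import *
o=readout.get_obs();R0=R.from_rotvec(o["orientation"]);print(o["joints"].round(2))
print("up .18",(R0.inv().apply([0,0,.18])/.5).round(4))
a=np.radians(100);z=np.array([np.cos(a)*.866,np.sin(a)*.866,-.5]);Rt=frame([np.sin(a),-np.cos(a),0],z)
az=np.radians(72.8);print("hole final",(Rt*R0.inv()).apply([np.cos(az),np.sin(az),0]))
go(np.array([.489,-.02,.145])-z*.054,Rt)
E
```

```text
[-0.37  0.73  0.64  1.98  0.19  0.63 -0.3 ]
up .18 [-1.795e-01  2.000e-04 -3.121e-01]
hole final [2.06997510e-04 1.72395741e-03 9.99998493e-01]
shift [ 0.2149 -0.1544 -0.261 ] turn [ 0.0218  0.2446 -0.0808]
```

>>> step_arm:
  commands:
    - [-0.015,0,-0.026,0,0,0,1]
    - [-0.05,0,-0.087,0,0,0,1]
    - [-0.1,0,-0.173,0,0,0,1]
    - [-0.14,0,-0.243,0,0,0,1]
    - [-0.14,0,-0.25,0.002,0.024,-0.008,1]
    - [-0.1,-0.03,-0.27,0.004,0.048,-0.016,1]
    - [-0.05,-0.06,-0.29,0.007,0.073,-0.024,1]
    - [0.0,-0.08,-0.3,0.009,0.098,-0.032,1]
    - [0.05,-0.1,-0.3,0.011,0.122,-0.04,1]
    - [0.05,-0.1,-0.3,0.011,0.122,-0.04,1]

```text
clock: 22.7
tcp_pos: [0.5034, -0.1341, 0.2296]
orientation: [-2.121, -1.956, -0.176]
contact_force: [0.4, 0.1, -1.6]
grip_width: 0.0292
```

```bash
python3 - <<'E'
from h import *
a=np.radians(100);z=np.array([np.cos(a)*.866,np.sin(a)*.866,-.5]);Rt=frame([np.sin(a),-np.cos(a),0],z)
go(np.array([.489,-.02,.145])-z*.054,Rt);o=readout.get_obs();print(o["joints"].round(2),o["grip_width"])
E
```

```text
shift [ 0.1004 -0.0101  0.1476] turn [ 0.011   0.1226 -0.0413]
[-0.01  0.4   0.34  1.93 -0.42  1.04  0.48] 0.02915514376300183
```

>>> step_arm:
  commands:
    - [0.01,-0.001,0.015,0.002,0.025,-0.008,1]
    - [0.02,-0.002,0.03,0.004,0.05,-0.016,1]
    - [0.035,-0.004,0.05,0.007,0.075,-0.025,1]
    - [0.055,-0.006,0.08,0.009,0.1,-0.033,1]
    - [0.08,-0.008,0.12,0.011,0.1226,-0.041,1]
    - [0.1,-0.01,0.1476,0.011,0.1226,-0.041,1]
    - [0.1,-0.01,0.1476,0.011,0.1226,-0.041,1]
    - [0.1,-0.01,0.1476,0.011,0.1226,-0.041,1]
    - [0.1,-0.01,0.1476,0.011,0.1226,-0.041,1]
    - [0.1,-0.01,0.1476,0.011,0.1226,-0.041,1]

```text
clock: 23.95
tcp_pos: [0.4974, -0.0666, 0.1726]
orientation: [-1.422, -1.692, -0.819]
contact_force: [0.3, -0.1, -1.3]
grip_width: 0.0288
```

```bash
python3 - <<'E'
from h import *
F={n:grab(n) for n in("top","side")};o=readout.get_obs();print(o["qvel"].round(4),o["contact_force"],o["grip_width"])
g=o["tcp_pos"]+R.from_rotvec(o["orientation"]).apply([0,0,.054]);print("pull",g)
for n,f in F.items():
    print(n,"tray",[ (round(d["p"],2),at_z(f,d["point"],.004).round(3)) for d in tip_of("tray_mid",f)[:1]],"pull px",proj(f,g).round(),[d["point"] for d in tip_of("pull_mid",f)[:1]],"spindle tip model",proj(f,[.6,.0765,.165]).round())
a=F["side"]["img"][150:310,220:400];b=F["top"]["img"][150:310,230:410]
cv2.imwrite("pics/end.png",np.hstack([cv2.resize(a,(400,356)),cv2.resize(b,(400,356))])[:,:,::-1])
E
```

```text
[ 0.0032  0.0068 -0.005   0.0019 -0.0002  0.0001  0.0006] [ 0.64095475  0.45217202 -1.47830305] 0.029187796969575824
pull [ 0.48918118 -0.02041484  0.14525085]
top tray [(0.7, array([ 0.494, -0.017,  0.004]))] pull px [324. 249.] [[325.8, 251.2]] spindle tip model [274. 189.]
side tray [(0.96, array([ 0.488, -0.042,  0.004]))] pull px [337. 213.] [[334.8, 212.4]] spindle tip model [279. 220.]
```

View pics/end.png

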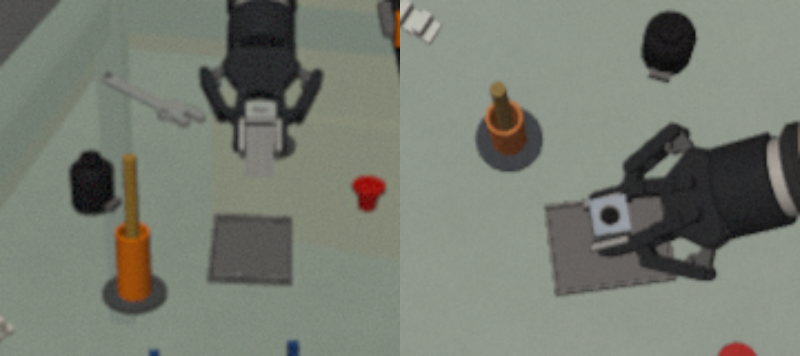

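```bash
python3 - <<'E'
from h import *
print(r.hand_in(),readout.get_obs()["tcp_pos"],readout.get_obs()["grip_width"])
E
```

```text
the job is handed in; nothing more can be done
the job is handed in; nothing more can be done
```

I put the brass spindle in the holder cup and am holding the aluminium pull hole-up over the drip tray. I handed the job in at about 24 s; the interface gives no verdict.

**Spindle:**
- My first grip was tilted the wrong way, so I set the spindle back in its rest, within about 1 px of its start, and regripped it on the outer half.
- I then lowered it until the foot met the cup floor, shown by about 7 N more upward force at the expected height, and let it go there.
- The last picture shows it standing upright in the cup.

**Pull:**
- The hole faced left, at the banded end.
- Jaw opening with the pull gripped is 29 mm, its centre is at about (0.489, -0.020, 0.145) m, roughly 14 cm above the tray floor, and the arm is still.
- The last top view shows the hole facing up.

**Checks:**
- **Tray middle:** the cameras disagree on its sideways position, with y = -0.017 m from the top and -0.042 m from the side. Both are well inside the 45 mm limit.
- **Jaw opening on the rod:** it read 11.5 mm on the 14 mm spindle, probably an offset in the reading. The grip never slipped.
- **Rod-finding in the pictures:** my colour-based check failed twice, once on the return to the rest and once with the rod in the cup. I relied on the mask network, a viewed picture and the force reading instead.
- **Bystanders:** the dispenser, wrench, stopper and catch look untouched where they show in the last picture. I did not measure their positions at the end.

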